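# Lay the standing carton down in its taped bay

## Robot

A 6-joint arm with a two-finger parallel gripper is mounted at the origin on the work surface. World frame = base frame: x ahead of the robot, y to its left, z up, the work surface at z = 0. Lengths are in m, angles in rad, forces in N, time in s.
With the tool pointing down it reaches from about 0.35 to 0.775 m from the base axis. Payload 7.3 kg.
Tool frame: the origin (TCP) lies at the centre of the arm's flange, where the gripper is bolted on; the fingertips stand 178 mm ahead of it and the grasp point (between the pads) lies 159 mm ahead of it; x points along the fingers, y is the direction in which the jaws open and shut, and the axes are right-handed (so a half turn about x gives the same grasp; the last joint's range is limited). The gripper opens to 92 mm and grips with 3 to 60 N. Pads are 19 mm wide; open, the fingers measure 130 mm over their backs; the gripper's body (75 mm by 190 mm) begins 47 mm behind the grasp point.
Start: joints at [-1.439, 0.342, 1.524, -0, 1.275, -0.146], TCP at [0.144, -0.505, 0.405] pointing down, gripper open.
Joint ranges: [-2.53, 2.53], [-0.77, 2.02], [0.04, 2.7], [-1, 4.14], [0.28, 2.66], [-3.11, 3.11]. Speed limits (rad/s): [2.57, 2.57, 3.14, 3.14, 3.14, 3.14].

## Interface

Orientations are given as [roll, pitch, yaw] about the fixed x, y, z axes, in that order (R = Rz(yaw) Ry(pitch) Rx(roll)).
In Python, from cell import readout, cams, workorder gives the robot as it stands.
- The arm moves only by the shell command python3 -m inch 'ROWS' [FORCE]. ROWS is text: rows parted by semicolons, each of 5 numbers parted by spaces: the shift along the world's x, y, z in mm, then the turn about the world's z in rad, then the opening, from 0 (shut) to 1 (fully open). A call has 1 to 8 rows; each row shifts and turns the commanded pose from where the row before left it; what a row does not reach is not made up. A row lasts 1/12 s, in which the tool goes at most 41.7 mm and 7.16 degrees, less where a joint would pass 70% of its speed; a pose out of reach is approached as far as the arm can. A call is refused whole if a number of a shift passes 41.7 or a number of a turn 0.125, either way. A call with a gripper value outside its range is refused whole. The fingers move at their own pace and stop on an object; FORCE is the grip in N (left out, the last holds). Time passes only in rows, so rows that do not move let the fingers close. It gives the time, the measured TCP pose, the force and the opening at its end, in the units of the state.
- readout.observe(): the state, without advancing time (a new reading comes with each control period).
- cams.read_camera(name): name is "scene" or "side" or "wrist"; returns a dict with "color" (400x640x3 uint8, red, green, blue), "fx", "fy", "cx", "cy" (pixels), "dist_coeffs" ([k1, k2, p1, p2, k3] as OpenCV has them; the pictures are not rectified), "world_to_cam" (4x4, takes a point from world to camera coordinates); the wrist camera has in their place "T_tool_cam" (4x4, takes a point from camera to tool coordinates, whose origin is the TCP and whose axes are the tool frame's). Camera axes: x right, y down, z forward; pixel columns grow to the right and rows downward; lengths in m; the calibration is good to about 2 mm. A picture is of the moment at which its call begins: read the wrist's pose just before it. There is no depth.
- workorder.hand_in(): hands the job in, once; it reports no verdict.
The state is a dict: "time": time; "qpos": joint angles; "qvel": joint speeds; "joint_efforts": joint torques, N m; "tool_pos": TCP position; "tool_rot": TCP orientation; "contact_force": force on the tool from outside, world axes, zero at the start; "torque": the same for the moment, N m; "opening": finger opening in m.
Only numpy, scipy, OpenCV 4.12 (cv2) and the standard library are available. Lean on these libraries where they do the work, as an engineer would, in place of code of your own. Each camera call takes 0.05 s, during which the arm holds its last target.

## Task

The cardboard carton standing at the open end of the taped bay on the garage bench has to lie down in it: push it high up with the fingertips so that it topples forward, towards the wooden batten, and lands flat between the tape lines. Then push it from behind along the bench until its top end sits flush against the batten. Only push it, never pinch or lift it, leave the jar, the spray can and the roll of tape where they stand, and finish clear of everything.

Things in the scene. Friction and masses are not known exactly. Their poses are not given: they have to be found in the camera images.
- carton: Closed rigid cardboard carton, 42 mm deep (its x) by 70 wide (its y) by 130 tall (its z), 0.25 to 0.5 kg, loose, standing on its small end. Origin: centre of that lower end. Its x points along the bay to the batten (within 3 degrees), z up. Pushed 105 mm up, level along x, it tips on its lower front edge and falls past 18 degrees (34 mm of push); pushed below 40 mm it may slide.
- foot_edge (a point): Middle of the carton's lower front edge, 21 mm from its origin along its x: the edge it tips on, which should stay down on the bench throughout. When the carton lies in the bay (42 mm high, 130 mm long, its x down, its z to the batten) this is the bench-side edge of its rear end face.
- head (a point): The centre of the carton's top end face, 130 mm above its origin along the carton's z. When the carton lies, it is the centre of the end face turned to the batten, 21 mm above the bench. After toppling it is about 35 to 45 mm short of the batten.
- bay: Fixed bay: rectangle 185 mm (x) by 110 mm (y) on the bench, marked by flat 12 mm black tape on both long sides (inner edges at y = -55, +55 mm) and the open end (x = -92.5), closed by a fixed wooden batten 30 high, 150 long, 25 thick, face at x = +92.5. Origin: rectangle's centre, bench height; x from open end to batten. The carton's lower front edge starts 10 to 20 mm inside the open end.
- stop (a point): The middle of the batten's face that looks at the carton, 92.5 mm from the bay's origin along its x, 15 mm above the bench. Its axes are the bay's.
- jar: Bystander: glass jar with a steel lid, 68 mm across, 95 mm tall, standing loose about 160 mm to one side of the bay's centre line. Origin: centre of its underside, z up.
- can: Bystander: plain aluminium spray can with a white cap, 52 mm across, 150 mm tall, standing loose about 160 mm to one side of the bay's centre line. Origin: centre of its underside, z up.
- roll: Bystander: roll of black tape lying flat, a ring 72 mm across outside, 44 mm inside, 25 mm high, loose on the bench about 140 mm to one side of the bay's centre line. Origin: centre of its underside, z up.

How it is judged:
On the way:
1. the carton has toppled forward and lies flat between the tape lines (angle between carton's own x axis and vertical above 3.04 rad and x of foot_edge in the frame of bay above -0.0925 m and x of head in the frame of bay below 0.094 m and y of foot_edge in the frame of bay between -0.02 and 0.02 m and y of head in the frame of bay between -0.02 and 0.02 m), for 0.2 s.
At the end, for the whole second after the job is handed in: The carton lies flat and at rest on its front face, both ends within 20 mm of the bay's centre line (so between the tapes), its top end within 6 mm of the batten and square to it within 0.08 rad (angle between carton's own x axis and vertical above 3.04 rad and x of head in the frame of stop above -0.006 m and angle between the z axis of carton and the x axis of bay, either way round below 0.08 rad and y of foot_edge in the frame of bay between -0.02 and 0.02 m and y of head in the frame of bay between -0.02 and 0.02 m and linear speed of carton below 0.01 m/s); the robot touches nothing.
It fails at once if the carton is lifted, or tipped any way but forward: its lower front edge is more than 12 mm off the bench (height (world z) of foot_edge above 0.012 m).
It fails at once if the carton is pinched between the fingers (contact force between the fingers and carton above 0.5 N and x of the grasp point in the frame of carton between -0.019 and 0.019 m and y of the grasp point in the frame of carton between -0.033 and 0.033 m and z of the grasp point in the frame of carton between 0 and 0.147 m).
It fails at once if the jar, the can or the roll of tape is moved more than 15 mm or tipped (distance of any of jar, can, roll from where it was at the start of the episode above 0.015 m or angle between any of jar, can, roll's own z axis and vertical above 0.3 rad).
It also fails if it takes over 42 s, if anything falls off the work surface, if the arm or the gripper's body presses on something with over 40 N, if the wrist force passes 120 N, or if a joint passes its speed limit or range.

## Working session

There is one attempt and no reset: what is moved stays moved. The work goes in short steps, Python scripts to look and compute and a shell command to move; the robot and the scene stay as the last step left them, time stands still between calls to the robot, and variables do not carry over. Pictures are saved under pics/ and viewed, and the job is handed in when it is done.

```bash
mkdir -p pics; ls
python3 - <<'E'
from cell import readout,cams
import cv2
s=readout.observe();print({k:s[k] for k in("time","tool_pos","tool_rot","opening","contact_force")})
for n in("scene","side","wrist"):
    d=cams.read_camera(n);cv2.imwrite(f"pics/{n}0.png",d["color"][:,:,::-1])
    print(n,d["fx"],d["cx"],d["cy"],d["dist_coeffs"])
    print(d.get("world_to_cam",d.get("T_tool_cam")))
E
```

```text
pics
{'time': 0.0, 'tool_pos': array([ 0.14398174, -0.50472845,  0.40405831]), 'tool_rot': array([-1.72000969,  1.56928772,  1.69940685]), 'opening': 0.09198021090393864, 'contact_force': array([0.64605393, 0.15273134, 0.39467384])}
scene 416.1994154585468 324.07542058826505 196.32409059218176 [0.00163917 0.         0.         0.         0.        ]
[[-0.17555908  0.98433321 -0.01634456  0.04940148]
 [ 0.690392    0.11126419 -0.71482807 -0.34522442]
 [-0.70181044 -0.13677871 -0.69910921  1.31597073]
 [ 0.          0.          0.          1.        ]]
side 401.61272516246396 326.52035403328034 197.73783065576043 [-0.02838357  0.          0.          0.          0.        ]
[[-0.93952681 -0.3423496   0.00928072  0.5935699 ]
 [-0.26628436  0.71319948 -0.64841278  0.19518976]
 [ 0.21536485 -0.6116725  -0.76123238  0.77927625]
 [ 0.          0.          0.          1.        ]]
wrist 315.161990968612 322.11262550385396 203.05773222982327 [-0.04368301  0.          0.          0.          0.        ]
[[ 6.10286025e-04 -2.71015324e-01  9.62574840e-01  1.90534514e-02]
 [ 9.99999449e-01  9.87812704e-04 -3.55892648e-04  1.90858391e-04]
 [-8.54391294e-04  9.62574526e-01  2.71015777e-01 -7.27834027e-02]
 [ 0.00000000e+00  0.00000000e+00  0.00000000e+00  1.00000000e+00]]
```

View pics/scene0.png

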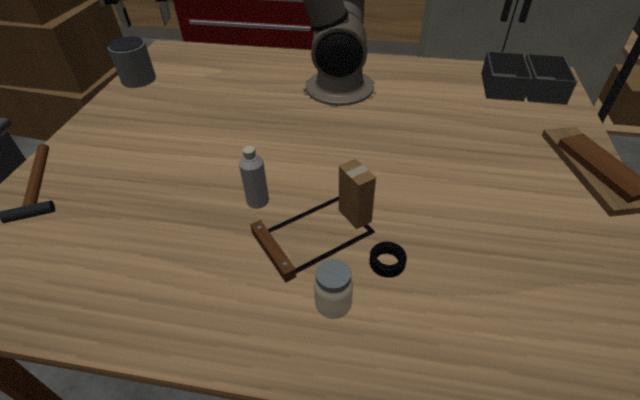

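View pics/side0.png

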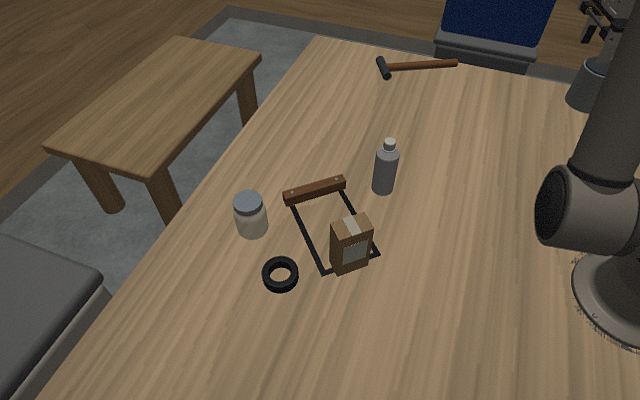

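View pics/wrist0.png

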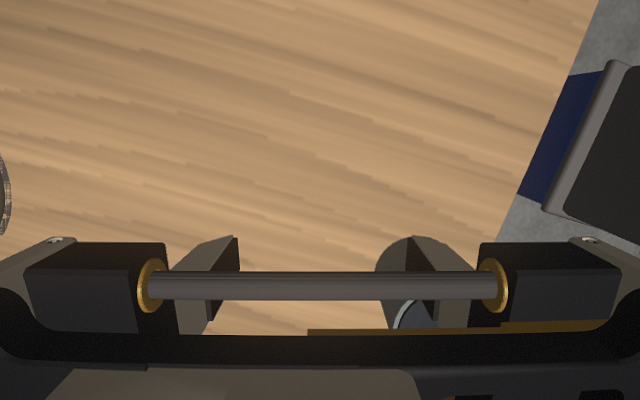

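The scene view has the carton at about (356,195), batten at (272,250), can at (255,180), jar at (333,290) and roll at (388,259). The side view has the carton at (350,243) and batten at (315,190). I'll enlarge both to get exact corners.

Run:
```python
import cv2
a=cv2.imread("pics/scene0.png")[130:330,230:420];cv2.imwrite("pics/sz.png",cv2.resize(a,None,fx=3,fy=3,interpolation=cv2.INTER_CUBIC)[:600])
a=cv2.imread("pics/side0.png")[130:310,220:420];cv2.imwrite("pics/dz.png",cv2.resize(a,None,fx=3,fy=3,interpolation=cv2.INTER_CUBIC))
```

```text
(no output)
```

View pics/sz.png

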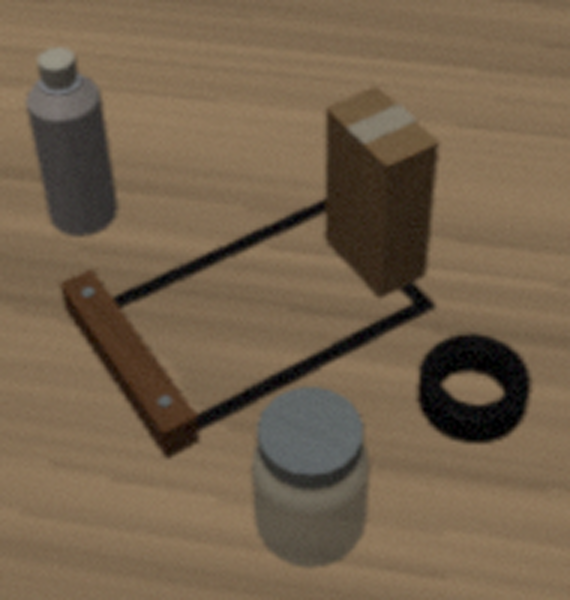

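View pics/dz.png

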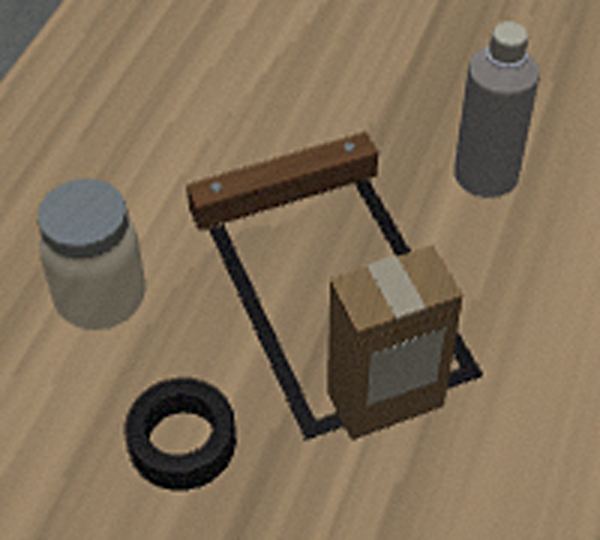

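```bash
cat > h.py <<'E'
from cell import readout,cams
import cv2,numpy as np
def ray(d,px):
    K=np.array([[d["fx"],0,d["cx"]],[0,d["fy"],d["cy"]],[0,0,1]])
    u=cv2.undistortPoints(np.array(px,float).reshape(-1,1,2),K,np.array(d["dist_coeffs"])).reshape(-1,2)
    W=np.linalg.inv(d["world_to_cam"]);v=np.c_[u,np.ones(len(u))]@W[:3,:3].T
    return W[:3,3],v
def plane(d,px,z):
    o,v=ray(d,px);return (o+v*((z-o[2])/v[:,2])[:,None])[:,:2]
def crop(px,o,s=3): return (np.array(px,float)+.5)/s-.5+np.array(o)
E
python3 - <<'E'
from h import *
np.set_printoptions(precision=4,suppress=True)
S=cams.read_camera("scene");D=cams.read_camera("side")
so,do=(230,130),(220,130)
P=lambda d,px,o,z:plane(d,crop(px,o),z)
ang=lambda a,b:np.degrees(np.arctan2(*(b-a)[::-1]))
for n,p in(("S",P(S,[(327,110),(376,88),(437,144),(387,165)],so,.13)),("D",P(D,[(331,279),(432,246),(462,296),(356,332)],do,.13))):
    print(n,"carton\n",p,p.mean(0),[ (round(np.linalg.norm(p[i]-p[(i+1)%4]),4),round(ang(p[i],p[(i+1)%4]),1)) for i in range(4)])
for n,p in(("S",P(S,[(63,288),(92,270),(198,430),(169,447)],so,.03)),("D",P(D,[(188,186),(366,133),(377,155),(198,207)],do,.03))):
    print(n,"batten\n",p,[ (round(np.linalg.norm(p[i]-p[(i+1)%4]),4),round(ang(p[i],p[(i+1)%4]),1)) for i in range(4)])
print("tape outer corner S",P(S,[(433,304)],so,0),"batten end R",P(S,[(200,428)],so,0))
print("tape D cornerL,R",P(D,[(306,439),(482,374)],do,0),"tape lines at batten outer L",P(D,[(211,230)],do,0))
print("can S,D",P(S,[(81,222)],so,0),P(D,[(487,183)],do,0), "jar lid",P(S,[(311,432)],so,.095),P(D,[(83,212)],do,.095),"roll",P(S,[(474,380)],so,.025),P(D,[(181,422)],do,.025))
E
```

```text
S carton
 [[0.5346 0.0772]
 [0.5064 0.1068]
 [0.5572 0.1531]
 [0.5823 0.1233]] [0.5451 0.1151] [(np.float64(0.0409), np.float64(133.6)), (np.float64(0.0687), np.float64(42.3)), (np.float64(0.0389), np.float64(-49.8)), (np.float64(0.0664), np.float64(-136.0))]
D carton
 [[0.5808 0.1248]
 [0.5308 0.079 ]
 [0.503  0.1094]
 [0.5541 0.1561]] [0.5422 0.1173] [(np.float64(0.0679), np.float64(-137.5)), (np.float64(0.0412), np.float64(132.4)), (np.float64(0.0693), np.float64(42.4)), (np.float64(0.0412), np.float64(-49.5))]
S batten
 [[ 0.6339 -0.0912]
 [ 0.6144 -0.0761]
 [ 0.7338  0.0274]
 [ 0.749   0.0126]] [(np.float64(0.0246), np.float64(142.3)), (np.float64(0.158), np.float64(40.9)), (np.float64(0.0212), np.float64(-44.2)), (np.float64(0.155), np.float64(-138.0))]
D batten
 [[ 0.7354  0.0089]
 [ 0.6271 -0.0908]
 [ 0.6116 -0.0714]
 [ 0.7199  0.0253]] [(np.float64(0.1471), np.float64(-137.4)), (np.float64(0.0248), np.float64(128.7)), (np.float64(0.1452), np.float64(41.8)), (np.float64(0.0226), np.float64(-46.7))]
tape outer corner S [[0.581  0.1614]] batten end R [[0.7117 0.0217]]
tape D cornerL,R [[0.5824 0.1638]
 [0.4853 0.0734]] tape lines at batten outer L [[0.7135 0.0203]]
can S,D [[ 0.542  -0.1099]] [[ 0.5279 -0.1002]] jar lid [[0.7689 0.1042]] [[0.7639 0.1052]] roll [[0.6631 0.1937]] [[0.6582 0.1936]]
```

Run:
```python
from scipy.spatial.transform import Rotation as R
from cell import readout
import numpy as np
s=readout.observe();M=R.from_euler('xyz',s["tool_rot"]).as_matrix();print(M.round(3),s["time"])
print("jaw dir deg",np.degrees(np.arctan2(M[1,1],M[0,1])))
# bay
u=np.array([np.cos(np.radians(-47.2)),np.sin(np.radians(-47.2))]);n=np.array([-u[1],u[0]])
tm=np.array([.5338,.1186]);c=np.array([.5437,.1162]);b=np.array([.669,-.0235])
print("carton rel tape mid",(c-tm)@u,(c-tm)@n,"batten",(b-tm)@u,(b-tm)@n)
for k in(.07,.0305):print(c-u*k)
for o in((.766,.105),(.66,.1937),(.535,-.105)):print((np.array(o)-tm)@u-.104,(np.array(o)-tm)@n)
```

```text
[[-0.     0.274 -0.962]
 [ 0.001 -0.962 -0.274]
 [-1.    -0.001 -0.   ]] 0.25
jaw dir deg -74.0853673808947
carton rel tape mid 0.008487420586995854 0.00563326652835077 batten 0.19612347808201575 0.002651668345227376
[0.49613911 0.16756109]
[0.52297704 0.13857876]
0.06374499700676324 0.16113167279961124
-0.07335762022636265 0.14362275085030288
0.06087732726795696 -0.15104259979547166
```

```bash
R='14.7 28 0 0.12 0.3'; echo; python3 -m inch '14.7 28 0 0.12 0.3;14.7 28 0 0.12 0.3;14.7 28 0 0.12 0.3;14.7 28 0 0.12 0.3;14.7 28 0 0.12 0.3;14.7 28 0 0.12 0.3;14.7 28 0 0.12 0.3;14.7 28 0 0.12 0.3' 20
python3 -m inch '14.7 28 0 0.12 0.3;14.7 28 0 0.12 0.3;14.7 28 0 0.12 0.3;14.7 28 0 0.12 0.3;14.7 28 0 0.12 0.3;14.7 28 0 0.12 0.3;14.7 28 0 0.12 0.3;14.7 28 0 0.12 0.3'
python3 -m inch '14.7 28 0 0.12 0.3;14.7 28 0 0 0.3;14.7 28 0 0 0.3;14.7 28 0 0 0.3;14.7 28 0 0 0.3;14.7 28 0 0 0.3;14.7 28 0 0 0.3;14.7 28 0 0 0.3'
python3 -m inch '0 0 0 0 0.3;0 0 0 0 0.3;0 0 0 0 0.3;0 0 0 0 0.3'
```

```text
time: 0.92
tool_pos: [0.2619, -0.2794, 0.4048]
tool_rot: [1.279, 1.57, -0.62]
contact_force: [1.3, 0.3, 0.2]
opening: 0.0432
time: 1.58
tool_pos: [0.3795, -0.0553, 0.4049]
tool_rot: [0.65, 1.57, -0.288]
contact_force: [-0.1, -0.2, 0.8]
opening: 0.0273
time: 2.25
tool_pos: [0.4972, 0.1688, 0.4046]
tool_rot: [-1.004, 1.571, -1.828]
contact_force: [1.4, -0.5, 0.1]
opening: 0.0276
time: 2.58
tool_pos: [0.4964, 0.1664, 0.4047]
tool_rot: [-1.759, 1.57, -2.584]
contact_force: [0.3, 0.3, 0.4]
opening: 0.0276
```

Run:
```python
from h import *
from scipy.spatial.transform import Rotation as R
s=readout.observe();M=R.from_euler('xyz',s["tool_rot"]).as_matrix();print(s["tool_pos"],s["opening"],s["contact_force"],np.degrees(np.arctan2(M[1,1],M[0,1])),M[:,0])
for n in("side","scene"): cv2.imwrite(f"pics/{n}1.png",cams.read_camera(n)["color"][:,:,::-1])
```

```text
[0.49643575 0.16636569 0.4046874 ] 0.02761777388823864 [0.26143545 0.28978282 0.40575903] 42.7549472869826 [-4.81823967e-04 -3.00675453e-04 -9.99999839e-01]
```

View pics/side1.png

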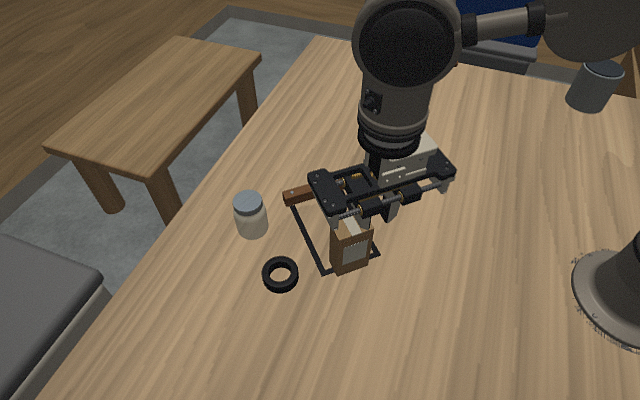

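Jaws are square to the push and centred behind the carton. The side view has the fingers above and behind it at about (340,215). Descending to tip height 105 mm, then looking.

```bash
python3 -m inch '0 0 -25 0 0.3;0 0 -25 0 0.3;0 0 -25 0 0.3;0 0 -24 0 0.3;0 0 -22 0 0.3;0 0 0 0 0.3;0 0 0 0 0.3'
python3 - <<'E'
from h import *
for n in("side","scene","wrist"): cv2.imwrite(f"pics/{n}2.png",cams.read_camera(n)["color"][:,:,::-1])
a=cv2.imread("pics/scene2.png")[100:300,230:430];b=cv2.imread("pics/side2.png")[110:310,220:420]
cv2.imwrite("pics/c2.png",cv2.resize(np.hstack([a,b]),None,fx=2,fy=2))
E
```

```text
time: 3.27
tool_pos: [0.4967, 0.1665, 0.2836]
tool_rot: [-2.143, 1.569, -2.968]
contact_force: [0.2, 0.4, 0.4]
opening: 0.0277
```

View pics/c2.png

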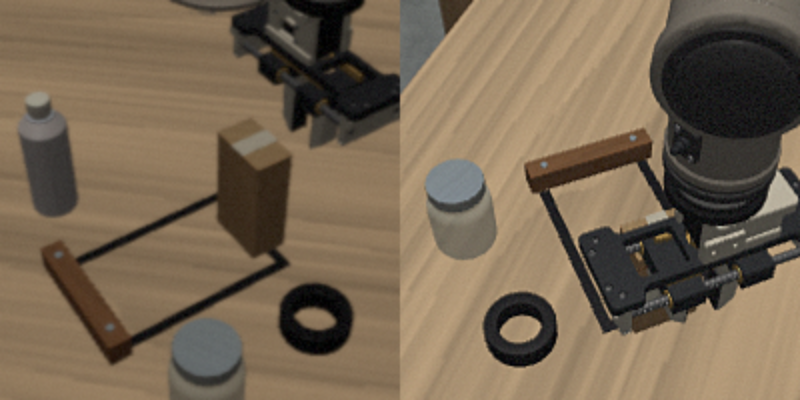

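View pics/wrist2.png

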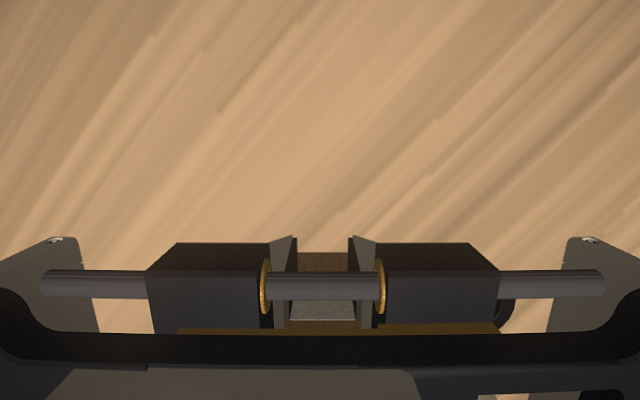

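The carton is centred between the fingers and about 40 mm ahead of them. Approaching, then pushing along its x (about -47.4°).

```bash
python3 -m inch '5.4 -5.9 0 0 0.3;5.4 -5.9 0 0 0.3;5.4 -5.9 0 0 0.3;4.1 -4.4 0 0 0.3;2.7 -2.9 0 0 0.3;2.7 -2.9 0 0 0.3;0 0 0 0 0.3'
python3 -m inch '2.7 -2.9 0 0 0.3;2.7 -2.9 0 0 0.3;2.7 -2.9 0 0 0.3'
python3 -m inch '2.7 -2.9 0 0 0.3;2.7 -2.9 0 0 0.3;2.7 -2.9 0 0 0.3'
python3 - <<'E'
from h import *
a=cams.read_camera("scene")["color"][100:300,230:430,::-1];b=cams.read_camera("side")["color"][110:310,220:420,::-1]
cv2.imwrite("pics/c3.png",cv2.resize(np.hstack([a,b]),None,fx=2,fy=2))
E
```

```text
time: 4.0
tool_pos: [0.523, 0.1386, 0.2837]
tool_rot: [0.955, 1.571, 0.131]
contact_force: [-0.0, -0.2, 0.7]
opening: 0.0274
time: 4.25
tool_pos: [0.5307, 0.1305, 0.2838]
tool_rot: [1.55, 1.571, 0.726]
contact_force: [-0.1, 0.1, -0.2]
opening: 0.0277
time: 4.5
tool_pos: [0.539, 0.1215, 0.2837]
tool_rot: [0.87, 1.571, 0.047]
contact_force: [-0.3, 1.1, 0.6]
opening: 0.0273
```

View pics/c3.png

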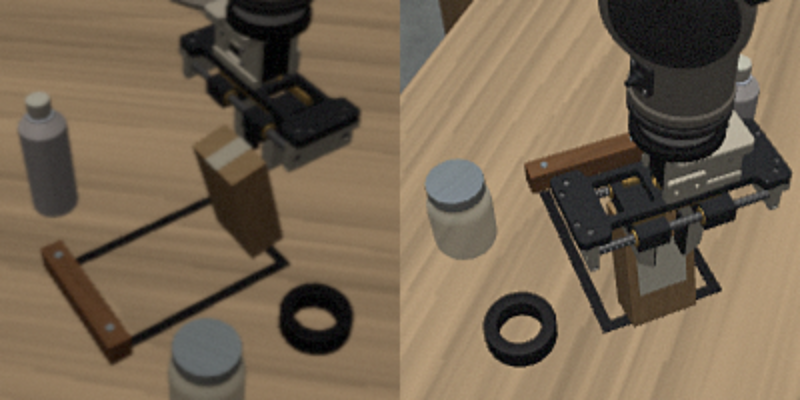

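It is tipping forward with its foot edge staying put (crop about (265,255)). Continuing until it falls.

```bash
python3 -m inch '2.7 -2.9 0 0 0.3;2.7 -2.9 0 0 0.3;2.7 -2.9 0 0 0.3;2.7 -2.9 0 0 0.3;0 0 0 0 0.3;0 0 0 0 0.3'
python3 - <<'E'
from h import *
a=cams.read_camera("scene")["color"][100:300,230:430,::-1];b=cams.read_camera("side")["color"][110:310,220:420,::-1]
cv2.imwrite("pics/c4.png",cv2.resize(np.hstack([a,b]),None,fx=2,fy=2))
E
```

```text
time: 5.1
tool_pos: [0.5496, 0.11, 0.2837]
tool_rot: [2.345, 1.571, 1.52]
contact_force: [-0.0, -0.7, -0.3]
opening: 0.0274
```

View pics/c4.png

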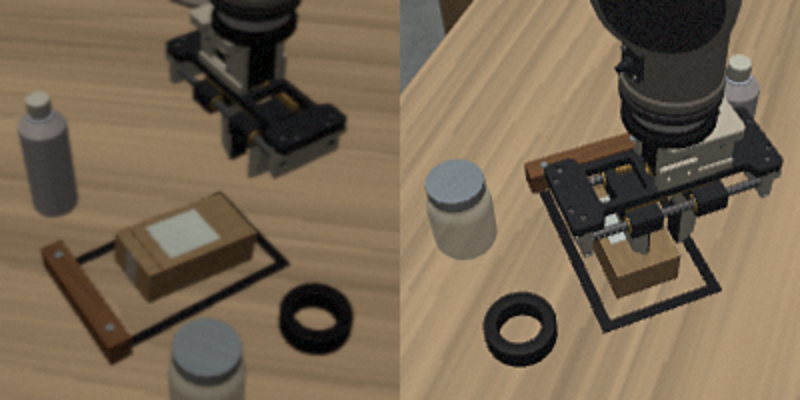

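Toppled flat inside the tape, with a small gap to the batten. Backing off, then measuring.

```bash
python3 -m inch '-10.2 11 0 0 0.3;-10.2 11 0 0 0.3;-10.2 11 0 0 0.3;-10.2 11 0 0 0.3;-10.2 11 0 0 0.3;-10.2 11 0 0 0.3;0 0 0 0 0.3'
python3 - <<'E'
from h import *
a=cams.read_camera("scene")["color"][:,:,::-1];b=cams.read_camera("side")["color"][:,:,::-1]
cv2.imwrite("pics/scene5.png",a);cv2.imwrite("pics/side5.png",b)
cv2.imwrite("pics/c5s.png",cv2.resize(a[180:300,240:390],None,fx=5,fy=5,interpolation=cv2.INTER_CUBIC))
cv2.imwrite("pics/c5d.png",cv2.resize(b[160:300,260:400],None,fx=4,fy=4,interpolation=cv2.INTER_CUBIC))
E
```

```text
time: 5.78
tool_pos: [0.4859, 0.1786, 0.2838]
tool_rot: [-2.595, 1.569, 2.867]
contact_force: [0.0, -0.2, -0.3]
opening: 0.0273
```

View pics/c5s.png

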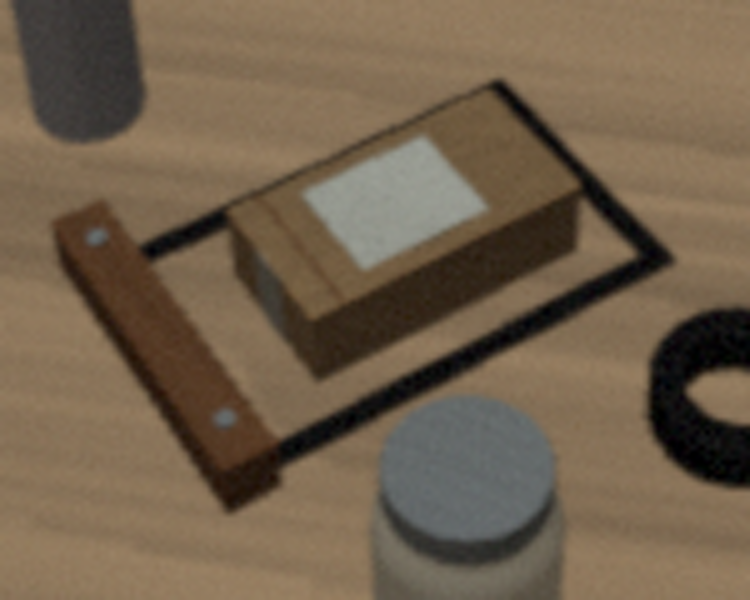

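View pics/c5d.png

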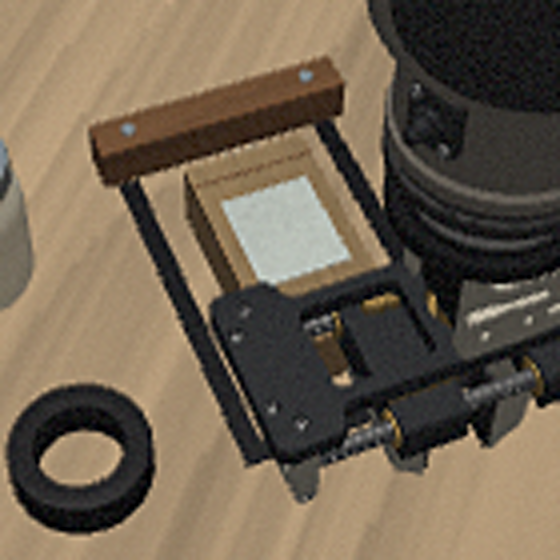

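Run:
```python
from h import *
np.set_printoptions(precision=4,suppress=True)
S=cams.read_camera("scene");D=cams.read_camera("side")
P=lambda px,z:plane(S,crop(px,(240,180),5),z)
Q=lambda px,z:plane(D,crop(px,(260,160),4),z)
t=P([(500,80),(673,260)],0);a=P([(145,258),(283,466)],0)  # outer-ish tape corners, tape at batten outer
hl,hr,rr,rl=P([(228,210),(316,320),(581,190),(491,88)],.042)
tm=t.mean(0);ang=lambda v:np.degrees(np.arctan2(v[1],v[0]))
print("tape end",t,ang(t[1]-t[0])-90,"line",ang(a[1]-t[1]))
head=(hl+hr)/2;rear=(rl+rr)/2
print("carton",ang(head-rear),ang(hr-hl)-90,np.linalg.norm(head-rear),np.linalg.norm(hr-hl),head,rear)
u=np.array([np.cos(np.radians(-47.2)),np.sin(np.radians(-47.2))]);n=np.array([-u[1],u[0]])
print("bay x,y of head",(head-tm)@u-.1045,(head-tm)@n,"rear",(rear-tm)@u-.1045,(rear-tm)@n)
h2=Q([(184,180),(306,133)],.042).mean(0);l=Q([(122,182),(330,116)],0)
print("side head",h2,(h2-tm)@u-.1045,(h2-tm)@n,"tapes outer at batten mid y",((l-tm)@n),l.mean(0))
p=readout.observe()["tool_pos"][:2];print("tool",(p-tm)@u-.1045,(p-tm)@n)
```

```text
tape end [[0.4858 0.073 ]
 [0.5826 0.162 ]] -47.39893222159096 line -47.12960065169285
carton -47.574672131849475 -46.62646980521718 0.1279369301761754 0.06969836157975849 [0.647  0.0044] [0.5607 0.0988]
bay x,y of head 0.05516320734593115 0.005927957730078579 rear -0.07277098742358128 0.006764564913912622
side head [0.6423 0.0072] 0.04988042405940367 0.004355629078846229 tapes outer at batten mid y [ 0.0641 -0.0674] [ 0.6667 -0.0281]
tool -0.1786313510644934 0.006394036979135542
```

Both views agree: the carton lies about 6 mm off the centre line, within 0.5° of square, with its head about 37–42 mm short of the batten. Descending and pushing low.

```bash
python3 -m inch '0 0 -22 0 0.3;0 0 -22 0 0.3;0 0 -22 0 0.3;0 0 -18 0 0.3;0 0 0 0 0.3'
python3 -m inch '8.1 -8.8 0 0 0.3;8.1 -8.8 0 0 0.3;8.1 -8.8 0 0 0.3;8.1 -8.8 0 0 0.3;8.1 -8.8 0 0 0.3;6.8 -7.4 0 0 0.3;6.8 -7.4 0 0 0.3;0 0 0 0 0.3'
python3 -m inch '2.7 -2.9 0 0 0.3;2.7 -2.9 0 0 0.3;2.7 -2.9 0 0 0.3;2.7 -2.9 0 0 0.3;2.7 -2.9 0 0 0.3'
python3 -m inch '2.7 -2.9 0 0 0.3;2.7 -2.9 0 0 0.3;2.7 -2.9 0 0 0.3;2.7 -2.9 0 0 0.3'
python3 - <<'E'
from h import *
a=cams.read_camera("scene")["color"][:,:,::-1];b=cams.read_camera("side")["color"][:,:,::-1]
cv2.imwrite("pics/c6.png",cv2.resize(np.hstack([a[140:300,240:390],b[140:300,250:400]]),None,fx=2.6,fy=2.6,interpolation=cv2.INTER_CUBIC))
E
```

```text
time: 6.4
tool_pos: [0.4876, 0.1754, 0.1966]
tool_rot: [-2.107, 1.565, -2.932]
contact_force: [-0.5, -1.2, -0.0]
opening: 0.0272
time: 7.07
tool_pos: [0.5439, 0.1158, 0.2]
tool_rot: [0.776, 1.569, -0.05]
contact_force: [-0.5, -0.1, 0.7]
opening: 0.0276
time: 7.48
tool_pos: [0.5558, 0.1032, 0.1997]
tool_rot: [-2.781, 1.57, 2.679]
contact_force: [-1.4, 1.5, 1.5]
opening: 0.028
time: 7.82
tool_pos: [0.5669, 0.0911, 0.1997]
tool_rot: [-2.626, 1.571, 2.833]
contact_force: [-0.5, 1.1, 0.3]
opening: 0.0275
```

View pics/c6.png

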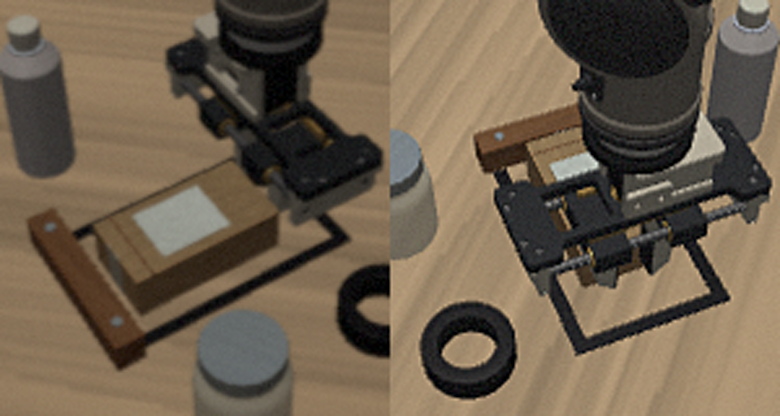

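The carton slides straight, at a small push force. The gap to the batten is now about 20 mm (crop, around (90,255)). Continuing gently.

```bash
python3 -m inch '2.7 -2.9 0 0 0.3;2.7 -2.9 0 0 0.3;2.7 -2.9 0 0 0.3'
python3 -m inch '2 -2.2 0 0 0.3;2 -2.2 0 0 0.3'
python3 - <<'E'
from h import *
a=cams.read_camera("scene")["color"][:,:,::-1]
cv2.imwrite("pics/c7.png",cv2.resize(a[180:290,240:380],None,fx=5,fy=5,interpolation=cv2.INTER_CUBIC))
E
```

```text
time: 8.17
tool_pos: [0.575, 0.0824, 0.1997]
tool_rot: [-2.675, 1.571, 2.784]
contact_force: [-1.5, 0.6, 0.3]
opening: 0.0274
time: 8.33
tool_pos: [0.5771, 0.0804, 0.1997]
tool_rot: [-2.989, 1.562, 2.47]
contact_force: [-16.3, 24.6, 15.2]
opening: 0.0276
```

View pics/c7.png

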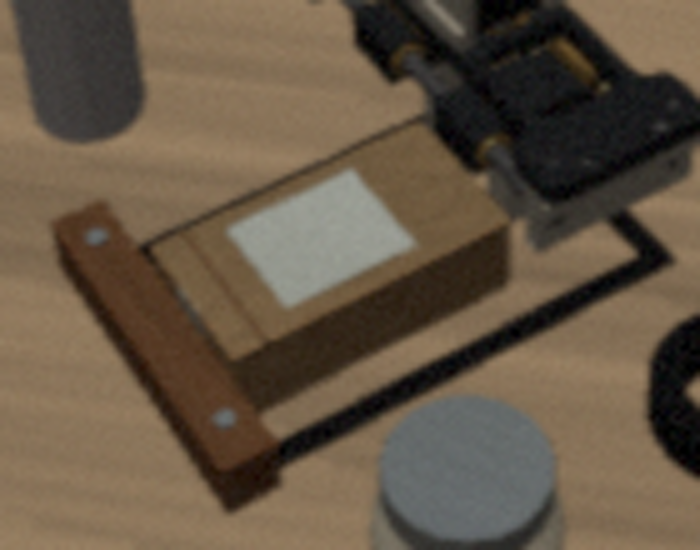

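Force jumped to about 30 N, so the carton is bearing on the batten. Backing off and checking.

```bash
python3 -m inch '-2.7 2.9 0 0 0.3;-5.4 5.9 0 0 0.3;-10.2 11 0 0 0.3;-10.2 11 0 0 0.3;-10.2 11 0 0 0.3;-10.2 11 0 0 0.3;-10.2 11 0 0 0.3;0 0 0 0 0.3'
python3 -m inch '0 0 25 0 0.3;0 0 30 0 0.3;0 0 30 0 0.3;0 0 30 0 0.3;-20 20 20 0 0.3;-25 10 20 0 0.3;-30 0 20 0 0.3;0 0 0 0 0.3'
python3 - <<'E'
from h import *
a=cams.read_camera("scene")["color"][:,:,::-1];b=cams.read_camera("side")["color"][:,:,::-1]
cv2.imwrite("pics/scene8.png",a);cv2.imwrite("pics/side8.png",b)
cv2.imwrite("pics/c8s.png",cv2.resize(a[180:290,240:380],None,fx=5,fy=5,interpolation=cv2.INTER_CUBIC))
cv2.imwrite("pics/c8d.png",cv2.resize(b[150:290,260:400],None,fx=4,fy=4,interpolation=cv2.INTER_CUBIC))
E
```

```text
time: 9.05
tool_pos: [0.5173, 0.1443, 0.1997]
tool_rot: [-2.409, 1.569, 3.053]
contact_force: [0.6, -0.0, 0.8]
opening: 0.0276
time: 9.72
tool_pos: [0.4413, 0.173, 0.3783]
tool_rot: [1.119, 1.567, 0.298]
contact_force: [0.8, 1.2, 0.3]
opening: 0.0277
```

View pics/c8s.png

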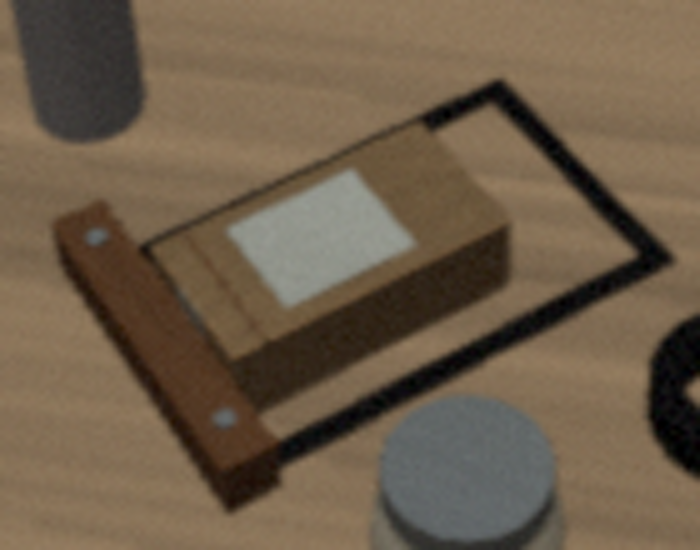

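View pics/c8d.png

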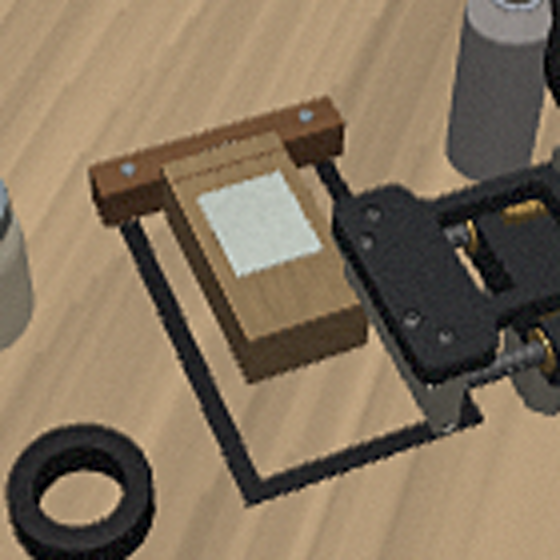

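View pics/side8.png

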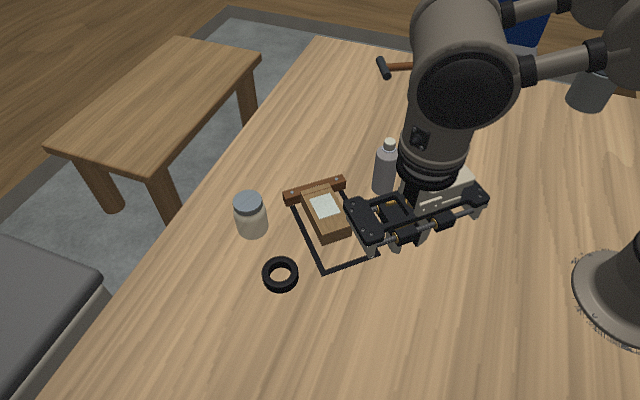

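Run:
```python
from h import *
S=cams.read_camera("scene");D=cams.read_camera("side")
P=lambda px,z:plane(S,crop(px,(240,180),5),z)
Q=lambda px,z:plane(D,crop(px,(260,150),4),z)
u=np.array([np.cos(np.radians(-47.2)),np.sin(np.radians(-47.2))]);n=np.array([-u[1],u[0]]);tm=np.array([.5342,.1175])
ang=lambda v:np.degrees(np.arctan2(v[1],v[0]))
for nm,F,c,bt in(("scene",P,[(150,245),(237,360),(512,222),(425,125)],[(108,205),(280,456)]),("side",Q,[(163,177),(279,134),(370,309),(247,345)],[(101,192),(344,121)])):
    c=F(c,.042);b=F(bt,.03)
    if nm=="side": hd=c[:2].mean(0);rr=c[2:].mean(0)
    else: hd=c[:2].mean(0);rr=c[2:].mean(0)
    f=lambda p:np.round([1e3*((p-tm)@u-.1045),1e3*((p-tm)@n)],1)
    print(nm,"head",f(hd),"rear",f(rr),"len",np.linalg.norm(hd-rr),"ang",ang(hd-rr),"batten ends",f(b[0]),f(b[1]),f(b.mean(0)))
print("jar,roll,can",plane(S,crop([(311,432)],(230,130)),.095))
a=cv2.imread("pics/scene0.png").astype(int);e=cv2.imread("pics/scene8.png").astype(int)
for k,(y0,y1,x0,x1) in dict(can=(145,210,236,262),jar=(258,320,310,356),roll=(240,280,366,410)).items():print(k,abs(a-e)[y0:y1,x0:x1].mean())
print("bg",abs(a-e)[300:350,420:500].mean());s=readout.observe();print(s["time"],s["contact_force"],abs(s["qvel"]).max())
```

```text
scene head [90.6  5.7] rear [-37.9   7.7] len 0.1285323220028006 ang -48.116790924762256 batten ends [ 91.7 -69.3] [94.9 80.8] [93.3  5.8]
side head [82.9  5.4] rear [-43.8   7.6] len 0.12671881053206052 ang -48.192495617720766 batten ends [92.9 74.2] [ 90.7 -74.1] [91.8  0.1]
jar,roll,can [[0.76885505 0.1042382 ]]
can 2.5516765285996055
jar 2.5314399251986908
roll 3.6734848484848484
bg 2.55725
9.9167 [-0.4565802   0.27913193 -0.81305251] 0.02305545572589244
```

The scene view says flush within about 2 mm, while the side view reads about 9 mm short, using heights where it already showed a bias. I'll cross-check with the bench-level edges, and check the roll, whose image difference was slightly higher.

Run:
```python
import cv2,numpy as np
a=cv2.imread("pics/scene0.png",0).astype(np.float32);e=cv2.imread("pics/scene8.png",0).astype(np.float32)
print(cv2.phaseCorrelate(a[235:285,362:414],e[235:285,362:414],cv2.createHanningWindow((52,50),cv2.CV_32F)))
b=cv2.imread("pics/side8.png")
cv2.imwrite("pics/c9.png",cv2.resize(b[165:265,275:365],None,fx=6,fy=6,interpolation=cv2.INTER_CUBIC))
c=cv2.imread("pics/scene8.png")
cv2.imwrite("pics/c9s.png",cv2.resize(c[220:275,250:345],None,fx=8,fy=8,interpolation=cv2.INTER_CUBIC))
```

```text
((-0.12609950753860844, 0.03254421574863997), 0.9447037615599456)
```

View pics/c9.png

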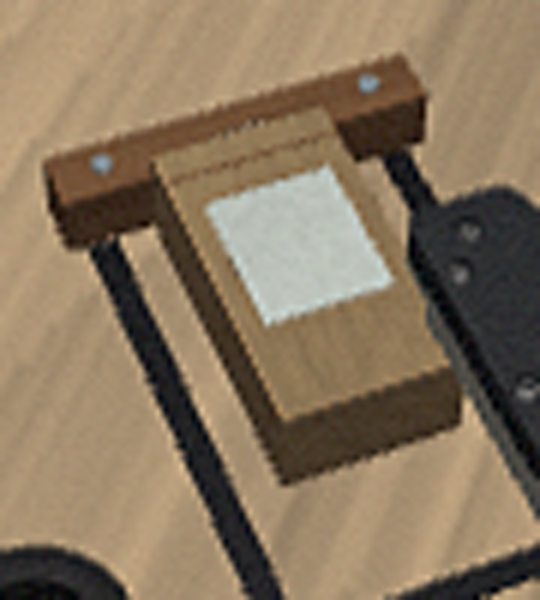

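View pics/c9s.png

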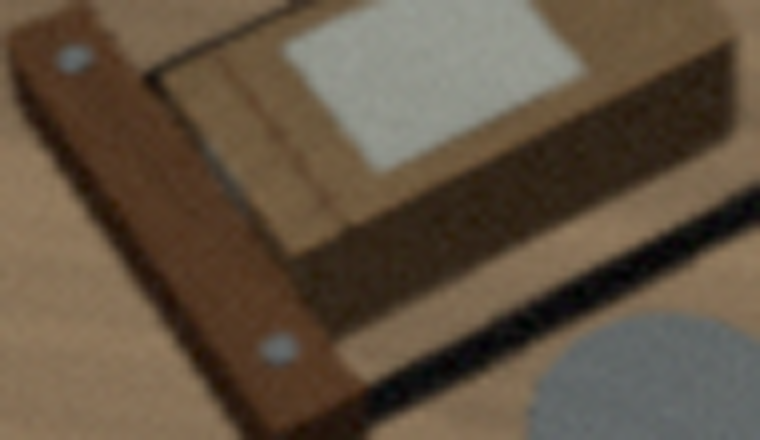

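Run:
```python
from h import *
D=cams.read_camera("side")
u=np.array([np.cos(np.radians(-47.2)),np.sin(np.radians(-47.2))])
q=lambda px,z:1e3*(plane(D,crop(px,(275,165),6),z)@u)
print("rear bottom",q([(288,485),(462,427)],0))
print("tape open-end outer", 1e3*(plane(D,crop([(306,439),(482,374)],(220,130),3),0)@u))
print("batten face bottom z0",q([(72,250),(426,146)],0),"top z.03",q([(62,208),(426,98)],.03))
```

```text
rear bottom [342.52290375 341.65684719]
tape open-end outer [275.52099934 275.8271024 ]
batten face bottom z0 [473.05382763 470.10377898] top z.03 [469.59726415 468.94890324]
```

At bench level, the side view puts the head at 342 + 130 = 472 mm and the batten face at 470–473 mm, so the carton is flush. The side view's 9 mm came from its top-edge bias. Handing in.

```bash
python3 -c "
from cell import workorder
print(workorder.hand_in())"
```

```text
the job is handed in; nothing more can be done
None
```

I toppled the carton forward with a fingertip push about 105 mm up, then slid it along the bench with a low push from behind. I stopped when the force jumped to about 30 N against the batten, backed clear and handed in at about 10 s. The hand-in gave no verdict.

**Last checks**
- **Position:** the carton lies flat, with both ends about 5–8 mm off the bay's centre line. It is within about 1° of square to the batten.
- **Flush with the batten:** the scene view put the head 2–3 mm from the face. The side view's bench-level edges put it at about 0 to 2 mm.
- **Disagreement:** the side view's top-edge reading gave a gap of about 9 mm. I discounted it because that view already read about 5 mm short before the push, and its bench-level edges and the force stop both contradict it.
- **Bystanders:** the jar and the can show no image change beyond noise. The roll's image changed slightly more, but its measured shift was only 0.13 pixel.
- **Robot:** the arm is clear of everything and the wrist force reads about zero.

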